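Cover the specimen and hold the bond tester at its set pull

ROBOT

A 7-joint arm with a two-finger parallel gripper is mounted at the origin on the work surface. World frame = base frame: x ahead of the robot, y to its left, z up, the work surface at z = 0. Lengths are in m, angles in rad, forces in N, time in s.
With the tool pointing down it reaches from about 0.4 to 0.85 m from the base axis. Payload 4.5 kg.
Tool frame: the origin (TCP) lies at the very end of the fingers, on their centre line; the grasp point (between the pads) lies 19 mm behind it (bot.pinch_z is the distance from the TCP to the grasp point, in m); z points along the fingers, y is the line along which they close (so a half turn about z gives the same grasp; the last joint's range is limited). The gripper opens to 85 mm and grips with 20 to 120 N. Pads are 22 mm wide; open, the fingers measure 114 mm over their backs; the gripper's body (76 mm by 85 mm) begins 54 mm behind the grasp point. The pads swing forward as they close: fully open they stand 13 mm farther back than shut.
Start: joints at [1.29, 0.689, -0.195, 1.565, 0.157, 0.902, -0.215], TCP at [0.194, -0.594, 0.196] pointing down, gripper open.
Joint ranges: [-3.01, 3.01], [-0.46, 2.08], [-1.47, 1.51], [0.13, 2.56], [-1, 4.14], [0.04, 2.09], [-2.66, 2.66]. Speed limits (rad/s): [2.57, 2.57, 3.14, 3.14, 3.14, 3.14, 3.14].

INTERFACE

Orientations are given as a rotation vector (axis times angle).
In Python, from workcell import bot gives the robot as it stands.
- The arm moves only by the tool step_arm, never from a script. Its argument "motion" is a list of rows, each an object with "xyz": the shift along the tool's x, y, z in m, a list of three; "roll": the turn about the tool's z in rad. In form: [{"xyz": [x, y, z], "roll": roll}, ...]. A call has 1 to 5 rows; each row shifts and turns the commanded pose from where the row before left it, along the tool's axes as they then stand; what a row does not reach is not made up. A row lasts 1/12 s, in which the tool goes at most 41.7 mm and 7.16 degrees, less where a joint would pass 70% of its speed; a pose out of reach is approached as far as the arm can. A call is refused whole if a number of a shift passes 0.0417 or a number of a turn 0.125, either way. A call with a gripper value outside its range is refused whole. "fingers" is the opening, from 0 (shut) to 1 (fully open), set as the call begins (left out, the last holds). The fingers move at their own pace and stop on an object; "squeeze" is the grip in N (left out, the last holds). Time passes only in rows, so rows that do not move let the fingers close. It gives the time, the measured TCP pose, the force, the opening and the grip force at its end, in the units of the state.
- bot.observe(): the state, without advancing time (a new reading comes with each control period).
- bot.capture(name): name is "scene" or "top" or "wrist"; returns a dict with "frame" (400x640x3 uint8, red, green, blue), "fx", "fy", "cx", "cy" (pixels), "dist_coeffs" ([k1, k2, p1, p2, k3] as OpenCV has them; the pictures are not rectified), "origin" and "attitude" of the camera in the world; the wrist camera has in their place "tool_from_camera" (4x4, takes a point from camera to tool coordinates, whose origin is the TCP and whose axes are the flange's). Camera axes: x right, y down, z forward; pixel columns grow to the right and rows downward; lengths in m; the calibration is good to about 2 mm. A picture is of the moment at which its call begins: read the wrist's pose just before it. There is no depth.
- bot.job_done(): hands the job in; it is judged then, once.
The state is a dict: "time": time; "joint_pos": joint angles; "joint_velocities": joint speeds; "tau": joint torques, N m; "tcp_pos": TCP position; "orientation": TCP orientation; "contact_force": force on the tool from outside, world axes, zero at the start; "moment": the same for the moment, N m; "gripper_width": finger opening in m; "gripper_force": force on a finger pad.
Only numpy, scipy, OpenCV 4.12 (cv2) and the standard library are available. Lean on these libraries where they do the work, as an engineer would, in place of code of your own. Each camera call takes 0.05 s, during which the arm holds its last target. There are 200 camera calls.

TASK

The bond tester on the bench is loaded: put its loose square guard lid on the specimen bay so that it sits down fully in the opening, and let go of it. Then pull the tester's spring-loaded handle out until the pointer on its carriage stands in line with the rider (the small block set on the scale), and keep it there: finish while still gripping the handle, with the pointer at the rider. Do not shift the rider, and leave the other things on the bench where they are.

Things in the scene. Friction and masses are not known exactly. Their poses are not given: they have to be found in the camera images.
- rig: Bond tester, fixed: grey base plate 150 x 390 x 16 mm. Origin: centre of the base's underside; z up; its +y end carries the open square steel specimen bay, its -y half the handle's rails. The handle is pulled along -y of this frame. From y = -5 to y = +55 mm is the spring barrel, 56 mm wide, top 65 mm above the bench.
- bay_mouth (a point): Centre of the bay's opening, level with the top of its walls, 86 mm above the bench and 115 mm from the tester's origin along +y; same axes as the tester. The bay is 120 x 120 mm outside, 104 x 104 mm inside (walls 8 mm); the specimen in it (a tile glued to concrete) ends 20 mm below the rim.
- lid_handle (a point): Centre of the handle of the loose guard lid (0.4 kg): a solid black upright bar, 80 mm long (x axis of this point), 16 mm thick (y), 32 mm high, on an aluminium plate 122 x 122 x 6 mm whose top is 16 mm below this point. The lid starts flat on the bench (this point 34 mm up), left or right of the tester. Seated in the bay, this point is 22 mm above bay_mouth.
- lid_foot (a point): Centre of the lid's underside, 34 mm below lid_handle. The underside is a step that goes into the bay: 86 x 86 mm for the lowest 6 mm, then 93 x 93 mm for 6 mm, up to the plate, which comes to rest on the bay's rim. It fits square with the bay in any of the four quarter turns.
- handle (a point): Grip centre of the tester's handle: upright black cylinder, 26 mm diameter, 64 mm tall, standing on the carriage; the point is 75 mm above the bench on the cylinder's axis. Its top is 104 mm, the carriage's top 40 mm above the bench. At rest it lies 60 mm from the tester's origin along -y (42 mm clear between cylinder and barrel).
- draw (a joint): How far the handle and its carriage are pulled out along -y of the tester, m: 0 at rest, 0.095 at the stop. A spring draws it back: about 3.6 N at 0 rising by 0.9 N per 10 mm, plus about 0.5 N friction; let go, it returns to 0.
- pointer (a point): Tip of the thin dark pointer that sticks out from the carriage along +x of the tester, 49 mm from the handle's axis, 36 mm above the bench; moves with the handle.
- rider (a joint): Where the rider stands on the scale, m, between 0.045 and 0.080, different each time; it equals the draw value at which the pointer is in line with it. It is held by about 4 N of friction.
- rider_mark (a point): Middle of the face of the rider that looks at the pointer: small dark steel block 22 x 10 x 18 mm (10 mm along the scale) with a brass thumbscrew, on the aluminium scale strip on the tester's +x side; 51 mm from the line of the handle, 36 mm above the bench; same axes as the tester.
- bowl: Bystander: steel bowl, rim 150 mm across, 55 mm tall, on the side of the tester away from the lid; origin under its centre.
- prism_a: Bystander: concrete prism 40 x 160 x 40 mm lying on the bench, left behind the tester; origin under its centre.
- prism_b: Bystander: concrete prism 40 x 160 x 40 mm lying on the bench, right behind the tester; origin under its centre.
- jar: Bystander: white jar 60 mm across, 80 mm tall, left; origin under its centre.
- cup: Bystander: grey cup, 70 mm rim, 75 mm tall, right; origin under its centre.
- spatula: Bystander: spatula lying at the far right, beyond the lid or bowl.
- brush: Bystander: brush lying behind the tester.
Not all that is in view belongs to the job. Leave any brown or turquoise look-alike of the part that bears lid_handle alone.

How it is judged:
On the way, in this order (a step that is already met when the one before it is completed fails the run):
1. the lid sits fully in the bay and is let go, with the handle not pulled yet (z of lid_handle in the frame of bay_mouth between 0.018 and 0.0255 m and horizontal distance between lid_handle and bay_mouth below 0.01 m and angle between lid_handle's own z axis and vertical below 0.05 rad and contact force between the fingers and lid below 0.1 N and value of joint draw below 0.012 m), for 0.2 s.
2. the handle is gripped with the pointer in line with the rider (y of pointer in the frame of rider_mark between -0.005 and 0.005 m and contact force between the fingers and draw above 2 N), for 0.5 s.
At the end, for the whole second after the job is handed in: The lid lies fully down in the bay (within 4 mm in height and 10 mm of its centre, level within 0.05 rad), not touched by the fingers; the fingers hold the handle (more than 2 N) still, with the pointer within 5 mm of the middle of the rider along the scale (all of step 2 and z of lid_handle in the frame of bay_mouth between 0.018 and 0.0255 m and horizontal distance between lid_handle and bay_mouth below 0.01 m and angle between lid_handle's own z axis and vertical below 0.05 rad and contact force between the fingers and lid below 0.1 N and velocity of joint draw between -0.01 and 0.01 m/s and linear speed of lid below 0.02 m/s); the arm keeps its last pose, push and grip.
It fails at once if the rider is shifted along the scale by more than 6 mm (distance of rider_mark from where it was at the start of the episode above 0.006 m).
It fails at once if another thing on the bench is moved by more than 40 mm (distance of any of bowl, prism_a, prism_b, jar, cup, spatula, brush from where it was at the start of the episode above 0.04 m).
It also fails if it takes over 54 s, if anything falls off the work surface, if the arm or the gripper's body presses on something with over 40 N, if the wrist force passes 120 N, or if a joint passes its speed limit or range.

## Working session

There is one attempt and no reset: what is moved stays moved. The work goes in short steps, Python scripts to look and compute and a tool call to move; the robot and the scene stay as the last step left them, time stands still between calls to the robot, and variables do not carry over. Pictures are saved under pics/ and viewed, at most 10 in all, crops included, and the job is handed in when it is done.

Besides the shell and the picture viewer there is one more tool, called after "Call:" as a command line: name --argument value ..., lists and objects as JSON in quotes. step_arm: Moves the arm, as the interface text tells. Its arguments: {"type":"object","properties":{"motion":{"type":"array","items":{"type":"object","properties":{"xyz":{"type":"array","items":{"type":"number"}},"roll":{"type":"number"}}}},"fingers":{"type":"number"},"squeeze":{"type":"number"}},"required":["motion"]}

```bash
mkdir -p pics; ls; cat > h.py <<'E'
import numpy as np, cv2
from scipy.spatial.transform import Rotation as R
from workcell import bot
def cam(name):
    s=bot.observe(); c=bot.capture(name)
    K=np.array([[c['fx'],0,c['cx']],[0,c['fy'],c['cy']],[0,0,1]]); d=np.array(c['dist_coeffs'],float)
    if name=='wrist':
        T=np.eye(4);T[:3,:3]=R.from_rotvec(s['orientation']).as_matrix();T[:3,3]=s['tcp_pos']
        M=T@np.array(c['tool_from_camera']); A,o=M[:3,:3],M[:3,3]
    else:
        a=np.array(c['attitude']);A=a if a.shape==(3,3) else R.from_rotvec(a).as_matrix() ; o=np.array(c['origin'])
    return dict(img=cv2.cvtColor(c['frame'],cv2.COLOR_RGB2BGR),K=K,d=d,A=A,o=o)
def ray(c,uv):
    p=cv2.undistortPoints(np.array(uv,float).reshape(-1,1,2),c['K'],c['d']).reshape(-1,2)
    return np.c_[p,np.ones(len(p))]@c['A'].T
def onz(c,uv,z):
    r=ray(c,uv); return c['o']+r*((z-c['o'][2])/r[:,2])[:,None]
def proj(c,P):
    P=np.array(P,float).reshape(-1,3); rv=cv2.Rodrigues(c['A'].T)[0]; t=-c['A'].T@c['o']
    return cv2.projectPoints(P,rv,t,c['K'],c['d'])[0].reshape(-1,2)
E
python3 - <<'E'
from h import *
s=bot.observe(); print(s)
t=cam('top');w=cam('scene');print(t['o'],t['A'],w['o'],w['A'],t['K'])
cv2.imwrite('pics/top.png',t['img']);cv2.imwrite('pics/scene.png',w['img'])
E
```

```text
pics
{'time': 0.0, 'joint_pos': array([ 1.28978126,  0.68998024, -0.19454638,  1.56639027,  0.15726935,
        0.902485  , -0.21503407]), 'joint_velocities': array([ 0.0006184 ,  0.00097707,  0.00082863,  0.00102006, -0.00015294,
        0.00033788, -0.00022226]), 'tau': array([-6.34399730e-04, -5.39612496e+01, -1.26669601e+00, -1.58545125e+01,
        9.13433090e-03,  9.37159726e-03, -8.38439036e-06]), 'tcp_pos': array([ 0.1932699 , -0.59359223,  0.19537494]), 'orientation': array([-3.10090314e+00, -4.92434664e-01,  6.03496661e-04]), 'contact_force': array([0.01157837, 0.16769454, 0.48980817]), 'moment': array([-0.00575586, -0.02794972,  0.02397061]), 'gripper_force': 0.0, 'gripper_width': 0.08537264590722883}
[ 0.43889367 -0.06239306  1.32426069] [[ 0.02933121 -0.99543374  0.09083698]
 [-0.99935341 -0.03109413 -0.01805315]
 [ 0.02079522 -0.09024873 -0.99570213]] [1.80217831 0.19445563 0.88695968] [[-0.19449831  0.51777937 -0.83311159]
 [ 0.98084999  0.1114803  -0.15970425]
 [ 0.01018396 -0.8482197  -0.52954662]] [[449.95568044   0.         327.29080083]
 [  0.         449.95568044 202.8945027 ]
 [  0.           0.           1.        ]]
```

View pics/top.png

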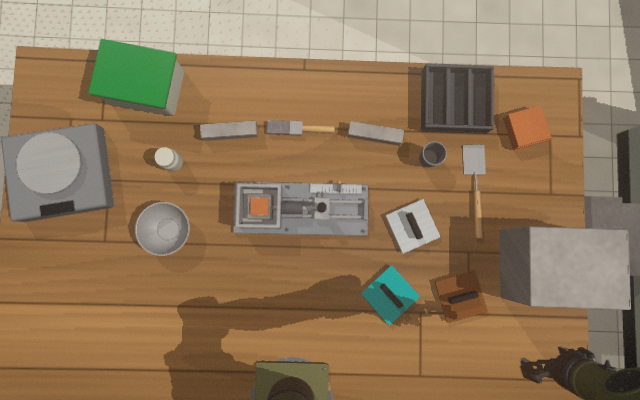

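View pics/scene.png

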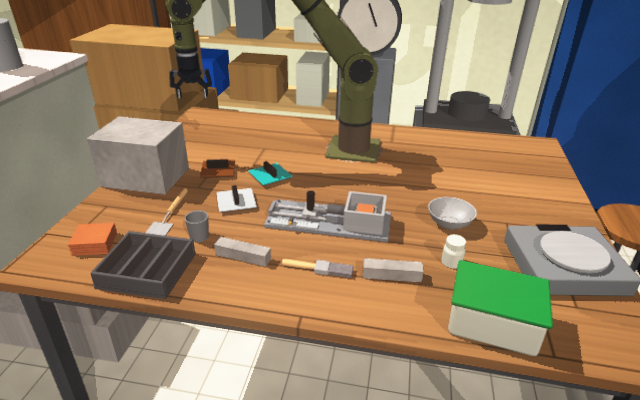

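The top view shows three lid-shaped things: the aluminium one at (413,226), a turquoise look-alike at (391,294) and a brown one at (461,296). I choose the aluminium one. The rig is centred near (301,209), with its bay on the left (world +y) and its scale on the far side (+x).

```bash
python3 - <<'E'
from h import *
t=cv2.imread('pics/top.png'); cv2.imwrite('pics/crop1.png',cv2.resize(t[172:262,225:450],None,fx=3.5,fy=3.5,interpolation=cv2.INTER_CUBIC))
c=cam('top')
def rect(img,roi,lo,hi):
    hsv=cv2.cvtColor(img,cv2.COLOR_BGR2HSV); m=cv2.inRange(hsv,lo,hi); k=np.zeros_like(m);x,y,X,Y=roi;k[y:Y,x:X]=m[y:Y,x:X]
    k=cv2.morphologyEx(k,cv2.MORPH_CLOSE,np.ones((5,5)))
    q=max(cv2.findContours(k,cv2.RETR_EXTERNAL,cv2.CHAIN_APPROX_NONE)[0],key=cv2.contourArea)
    return q.reshape(-1,2)
q=rect(c['img'],(375,190,450,260),(0,0,120),(180,50,255)); P=onz(c,q,0.018)[:,:2]
r=cv2.minAreaRect((P*1000).astype(np.float32)); print('lid',r)
hsv=cv2.cvtColor(c['img'],cv2.COLOR_BGR2HSV)
m=cv2.inRange(hsv,(0,0,0),(180,255,60)); k=np.zeros_like(m);k[205:245,395:430]=m[205:245,395:430]
q=max(cv2.findContours(k,0,1)[0],key=cv2.contourArea);rr=cv2.minAreaRect(q);print('bar px',rr, onz(c,[rr[0]],0.05), cv2.minAreaRect((onz(c,q.reshape(-1,2),.05)[:,:2]*1000).astype(np.float32)))
q=rect(c['img'],(225,175,380,245),(0,0,80),(180,50,255)); P=onz(c,q,0.016)[:,:2]
print('rig',cv2.minAreaRect((P*1000).astype(np.float32)))
E
```

```text
lid ((499.01715087890625, -335.91876220703125), (122.42367553710938, 121.71420288085938), 25.26296615600586)
bar px ((413.2000427246094, 229.4000244140625), (18.782970428466797, 1.7888542413711548), 63.43495178222656) [[ 0.48727932 -0.33138224  0.05      ]] ((487.3157043457031, -331.3634338378906), (52.85686492919922, 5.119168758392334), 27.508699417114258)
rig ((540.152099609375, -9.33538818359375), (149.6496124267578, 388.26458740234375), 0.5565878748893738)
```

View pics/crop1.png

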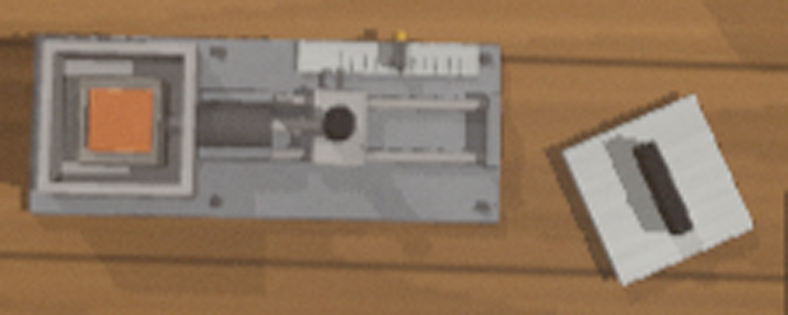

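The crop confirms it: the aluminium plate has an upright black bar, about 122 mm square when measured, at (0.499,-0.336) and 25° yaw. The rig measures 150 x 388 mm, centred at (0.540,-0.009) and almost aligned with the world axes. Next I move above the lid.

Call:
step_arm --motion '[{"xyz":[0.037,-0.015,0],"roll":0},{"xyz":[0.037,-0.015,0],"roll":0},{"xyz":[0.037,-0.015,0],"roll":0},{"xyz":[0.037,-0.015,0],"roll":0},{"xyz":[0.037,-0.015,0],"roll":0}]' --fingers 1

```text
time: 0.57
tcp_pos: [0.3472, -0.4642, 0.196]
orientation: [-3.102, -0.492, 0.0]
contact_force: [0.6, -0.4, -0.1]
gripper_width: 0.0859
gripper_force: 0.0
```

Call:
step_arm --motion '[{"xyz":[0.037,-0.015,0],"roll":0},{"xyz":[0.037,-0.015,0],"roll":0},{"xyz":[0.037,-0.015,0],"roll":0},{"xyz":[0.02,-0.015,0],"roll":-0.063},{"xyz":[0,0,0],"roll":-0.063}]'

```text
time: 0.98
tcp_pos: [0.4583, -0.3602, 0.1962]
orientation: [-3.057, -0.708, -0.007]
contact_force: [-0.3, -0.2, -0.5]
gripper_width: 0.0858
gripper_force: 0.0
```

Call:
step_arm --motion '[{"xyz":[0,0,0],"roll":0},{"xyz":[0,0,0],"roll":0}]'

```text
time: 1.15
tcp_pos: [0.4515, -0.3685, 0.1959]
orientation: [3.066, 0.684, -0.002]
contact_force: [-0.5, -0.1, -1.0]
gripper_width: 0.0855
gripper_force: 0.0
```

```bash
cat >> h.py <<'E'
def yaw():
    s=bot.observe();M=R.from_rotvec(s['orientation']).as_matrix();return np.degrees(np.arctan2(M[1,0],M[0,0])),s['tcp_pos'],M
def todo(P,yawdeg):
    y,p,M=yaw(); print('yaw',y.round(2),'tcp',p.round(4),'tilt',M[:,2].round(3),'tool delta',(M.T@(np.array(P)-p)).round(4),'roll',np.radians(y-yawdeg).round(4))
E
python3 - <<'E'
from h import *
c=cam('wrist'); todo([.499,-.336,.196],25.3)
cv2.imwrite('pics/w1.png',c['img']); print(proj(c,[[.499,-.336,.05],[.499,-.336,0.018]]),c['o'])
E
```

```text
yaw 25.05 tcp [ 0.451  -0.3693  0.196 ] tilt [-0.001 -0.001 -1.   ] tool delta [ 0.0576 -0.0098 -0.0001] roll -0.0044
[[305.90371715 118.64720172]
 [306.72184114 116.52860512]] [ 0.52352247 -0.3346387   0.37286159]
```

View pics/w1.png

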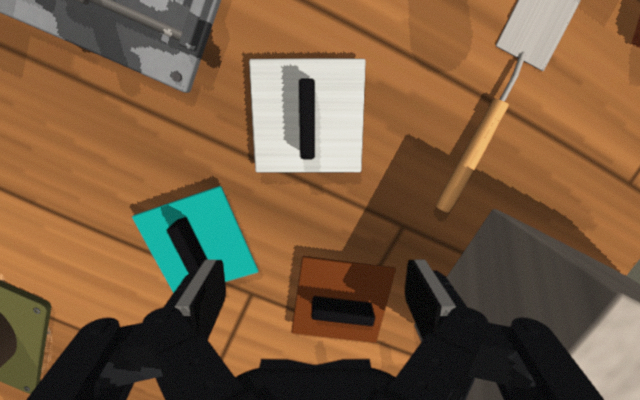

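The wrist view shows the lid's bar at (307,119) against a predicted (306,118), so the estimate holds. The turquoise lid is at (195,240) and the brown one at (343,300). I move over the bar and descend.

Call:
step_arm --motion '[{"xyz":[0.03,-0.005,0],"roll":0},{"xyz":[0.0275,-0.005,0],"roll":0},{"xyz":[0,0,0.03],"roll":0},{"xyz":[0,0,0.03],"roll":0},{"xyz":[0,0,0.03],"roll":0}]'

```text
time: 1.62
tcp_pos: [0.4996, -0.3361, 0.1056]
orientation: [3.065, 0.681, 0.001]
contact_force: [-0.7, -0.6, 0.0]
gripper_width: 0.0855
gripper_force: 0.0
```

Call:
step_arm --motion '[{"xyz":[0,0,0.03],"roll":0},{"xyz":[0,0,0.02],"roll":0},{"xyz":[0,0,0],"roll":0},{"xyz":[0,0,0],"roll":0}]'

```text
time: 1.95
tcp_pos: [0.4984, -0.3356, 0.0556]
orientation: [-3.066, -0.682, 0.003]
contact_force: [0.6, 0.5, 0.5]
gripper_width: 0.0852
gripper_force: 0.0
```

```bash
python3 - <<'E'
from h import *
todo([.499,-.336,.024],25.3)
E
```

```text
yaw 25.09 tcp [ 0.4984 -0.3356  0.0556] tilt [-0.002  0.    -1.   ] tool delta [0.0004 0.0007 0.0316] roll -0.0037
```

Call:
step_arm --motion '[{"xyz":[0,0,0.02],"roll":0},{"xyz":[0,0,0.011],"roll":0},{"xyz":[0,0,0],"roll":0},{"xyz":[0,0,0],"roll":0}]'

```text
time: 2.28
tcp_pos: [0.4999, -0.335, 0.0259]
orientation: [3.065, 0.686, 0.0]
contact_force: [-0.2, 0.1, 0.3]
gripper_width: 0.0855
gripper_force: 0.0
```

Call:
step_arm --motion '[{"xyz":[0,0,0],"roll":0},{"xyz":[0,0,0],"roll":0},{"xyz":[0,0,0],"roll":0},{"xyz":[0,0,0],"roll":0},{"xyz":[0,0,0],"roll":0}]' --fingers 0 --squeeze 60

```text
time: 2.7
tcp_pos: [0.5001, -0.3346, 0.0256]
orientation: [3.065, 0.687, 0.001]
contact_force: [0.7, -0.8, 0.0]
gripper_width: 0.0255
gripper_force: 0.0
```

Call:
step_arm --motion '[{"xyz":[0,0,0],"roll":0},{"xyz":[0,0,0],"roll":0},{"xyz":[0,0,0],"roll":0},{"xyz":[0,0,0],"roll":0},{"xyz":[0,0,0],"roll":0}]'

```text
time: 3.12
tcp_pos: [0.4999, -0.3345, 0.0252]
orientation: [3.066, 0.687, -0.0]
contact_force: [0.5, -0.5, -0.2]
gripper_width: -0.0
gripper_force: 0.0
```

```bash
python3 - <<'E'
from h import *
c=cam('wrist'); todo([.499,-.336,.024],25.3)
cv2.imwrite('pics/w2.png',c['img']);s=bot.observe();print(s['gripper_width'],s['gripper_force']);t=cam('top')
cv2.imwrite('pics/t2.png',cv2.resize(t['img'][150:320,340:500],None,fx=3.5,fy=3.5))
E
```

```text
yaw 25.26 tcp [ 0.5    -0.3345  0.0252] tilt [-0. -0. -1.] tool delta [-0.0015  0.001   0.0012] roll -0.0007
0.00033828420534289514 0.0
```

View pics/w2.png

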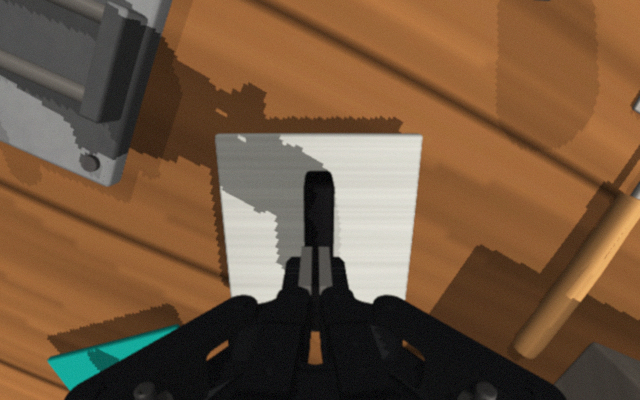

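The fingers are closed with the bar still ahead of them, its far end at (318,172) and the plate's far edge at row 134. I measure those edges against the TCP.

```bash
python3 - <<'E'
from h import *
c=cam('wrist');y,p,M=yaw()
for n,uv,z in [('plate far L',(216,135),.018),('plate far R',(422,135),.018),('bar far',(318,172),.05),('bar L top',(305,180),.05),('bar R top',(334,180),.05),('pads',(315,295),.044)]:
    print(n,(M.T@(onz(c,[uv],z)[0]-p)).round(4))
print(proj(c,[p+M@[0,0,0],p+M@[0,0,-.019],p+M@[.011,0,-.019]]))
E
```

```text
plate far L [ 0.0576 -0.0574  0.0072]
plate far R [0.0576 0.0617 0.0072]
bar far [ 0.0432  0.0013 -0.0248]
bar L top [ 0.0391 -0.0052 -0.0248]
bar R top [ 0.0391  0.0092 -0.0248]
pads [-0.0321 -0.0002 -0.0188]
[[315.38042687 231.80674649]
 [315.40902919 245.93131318]
 [315.41249627 227.60955059]]
```

View pics/t2.png

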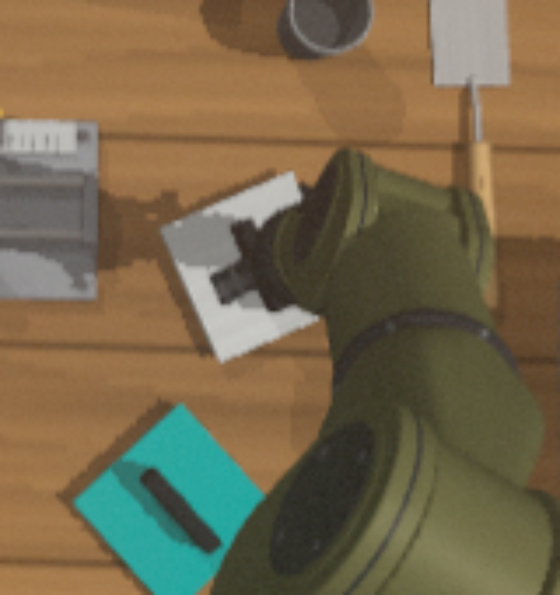

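```bash
python3 - <<'E'
from h import *
w=cv2.imread('pics/w2.png')[150:340,250:390]; w=cv2.convertScaleAbs(w,alpha=1.6,beta=40)
cv2.imwrite('pics/w2c.png',cv2.resize(w,None,fx=3.1,fy=3.1,interpolation=cv2.INTER_CUBIC))
E
```

```text
(no output)
```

View pics/w2c.png

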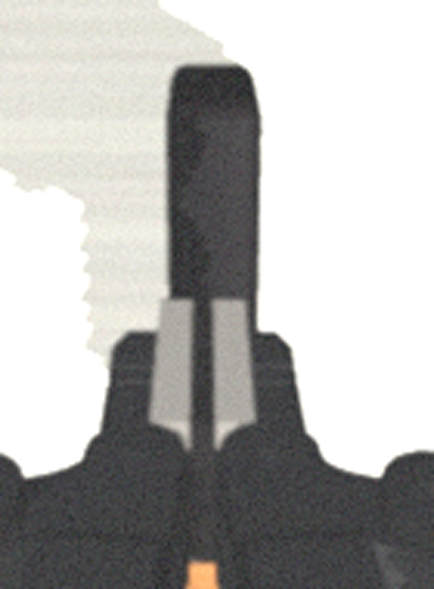

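The crop shows the closed pads, tips near (315,247), lying over the bar, with only about 6 px between them where the bar is 29 px wide. They look higher than the reported TCP. A side view from the scene camera will settle it.

```bash
python3 - <<'E'
from h import *
print(bot.pinch_z,[a for a in dir(bot) if a[0]!='_'])
c=cam('scene');y,p,M=yaw()
u=proj(c,[p,p+M@[0,0,-.019],[.499,-.336,.05],[.499,-.336,.018]]);print(u)
x,yy=u[0].astype(int); cr=c['img'][yy-70:yy+30,x-70:x+70]
cv2.imwrite('pics/s2.png',cv2.resize(cr,None,fx=5,fy=5,interpolation=cv2.INTER_CUBIC)); print(x-70,yy-70)
E
```

```text
0.0187 ['PlanningError', 'capture', 'job_done', 'observe', 'pinch_z']
[[235.89703186 197.34312846]
 [235.44856904 192.54855644]
 [234.98016742 190.87615432]
 [235.73862695 198.94471096]]
165 127
```

View pics/s2.png

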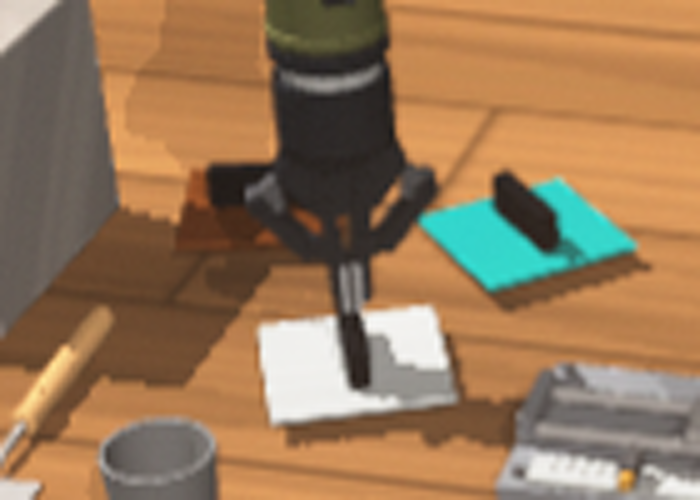

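```bash
python3 - <<'E'
from h import *
w=cam('wrist');c=cam('scene');y,p,M=yaw()
for n,a,b in [('padtip',(315,247),(235,188.5)),('bar far top',(318,172),(236.3,196.5))]:
    r1=ray(w,[a])[0];r2=ray(c,[b])[0]
    k=np.linalg.lstsq(np.c_[r1,-r2],c['o']-w['o'],rcond=None)[0]
    P1=w['o']+r1*k[0];P2=c['o']+r2*k[1];print(n,P1.round(4),P2.round(4),'tool',(M.T@((P1+P2)/2-p)).round(4))
E
```

```text
padtip [ 0.5094 -0.3298  0.0662] [ 0.5097 -0.3308  0.0662] tool [ 0.0105  0.0003 -0.041 ]
bar far top [ 0.5408 -0.3166  0.0556] [ 0.5407 -0.3163  0.0556] tool [ 0.0446  0.001  -0.0304]
```

Triangulation puts the pads' ends about 40 mm behind the reported TCP, at z≈0.06 and still above the bar. I'll find the real tip height by lowering the closed fingers gently onto the bar top, which is 50 mm up.

Call:
step_arm --motion '[{"xyz":[0,0,0.003],"roll":0},{"xyz":[0,0,0.003],"roll":0},{"xyz":[0,0,0],"roll":0}]'

```text
time: 3.67
tcp_pos: [0.4995, -0.3342, 0.0185]
orientation: [-3.065, -0.687, 0.001]
contact_force: [0.1, 0.2, 1.3]
gripper_width: -0.0002
gripper_force: 0.0
```

Call:
step_arm --motion '[{"xyz":[0,0,0.002],"roll":0},{"xyz":[0,0,0],"roll":0}]'

```text
time: 3.83
tcp_pos: [0.4997, -0.3344, 0.0168]
orientation: [-3.065, -0.687, 0.001]
contact_force: [-0.4, -1.4, 0.5]
gripper_width: 0.0001
gripper_force: 0.0
```

Call:
step_arm --motion '[{"xyz":[0,0,0.002],"roll":0},{"xyz":[0,0,0],"roll":0}]'

```text
time: 4.0
tcp_pos: [0.5001, -0.3346, 0.0152]
orientation: [3.065, 0.687, 0.0]
contact_force: [0.4, 1.3, 0.5]
gripper_width: 0.0
gripper_force: 0.0
```

Call:
step_arm --motion '[{"xyz":[0,0,0.002],"roll":0},{"xyz":[0,0,0],"roll":0}]'

```text
time: 4.17
tcp_pos: [0.5002, -0.3347, 0.015]
orientation: [3.065, 0.686, 0.001]
contact_force: [-3.5, 1.2, 14.7]
gripper_width: 0.0002
gripper_force: 7.2
```

Call:
step_arm --motion '[{"xyz":[0,0,0.002],"roll":0},{"xyz":[0,0,0],"roll":0}]'

```text
time: 4.33
tcp_pos: [0.5002, -0.3347, 0.0149]
orientation: [3.064, 0.686, 0.001]
contact_force: [-6.3, 3.5, 28.7]
gripper_width: 0.0002
gripper_force: 14.7
```

Call:
step_arm --motion '[{"xyz":[0,0,0.002],"roll":0},{"xyz":[0,0,0],"roll":0}]'

```text
time: 4.5
tcp_pos: [0.5002, -0.3348, 0.0148]
orientation: [3.064, 0.686, 0.001]
contact_force: [-9.9, 6.3, 44.3]
gripper_width: 0.0001
gripper_force: 22.2
```

Contact comes at reported z = 0.015 on a surface known to be 50 mm up, so the real fingertips sit 35 mm higher than reported. From here on I use tip height = reported z + 0.035. I back off, open and descend to reported z ≈ -0.011.

Call:
step_arm --motion '[{"xyz":[0,0,-0.02],"roll":0},{"xyz":[0,0,-0.01],"roll":0},{"xyz":[0,0,0],"roll":0},{"xyz":[0,0,0],"roll":0},{"xyz":[0,0,0],"roll":0}]' --fingers 1

```text
time: 4.92
tcp_pos: [0.4994, -0.3343, 0.0382]
orientation: [-3.065, -0.686, 0.002]
contact_force: [0.4, -0.2, 0.2]
gripper_width: 0.0604
gripper_force: 0.0
```

Call:
step_arm --motion '[{"xyz":[0,0,0],"roll":0},{"xyz":[0,0,0],"roll":0},{"xyz":[0,0,0],"roll":0},{"xyz":[0,0,0],"roll":0},{"xyz":[0,0,0],"roll":0}]'

```text
time: 5.33
tcp_pos: [0.4998, -0.3344, 0.0389]
orientation: [-3.065, -0.687, 0.001]
contact_force: [0.6, 0.8, 0.2]
gripper_width: 0.0853
gripper_force: 0.0
```

```bash
python3 - <<'E'
from h import *
todo([.499,-.336,-.011],25.3); print(bot.observe()['gripper_width'])
E
```

```text
yaw 25.26 tcp [ 0.4998 -0.3344  0.0389] tilt [-0.  0. -1.] tool delta [-0.0014  0.0011  0.0499] roll -0.0007
0.08526869903900053
```

Call:
step_arm --motion '[{"xyz":[0,0.0015,0.02],"roll":0},{"xyz":[0,0,0.018],"roll":0},{"xyz":[0,0,0.01],"roll":0},{"xyz":[0,0,0],"roll":0}]'

```text
time: 5.67
tcp_pos: [0.499, -0.3348, -0.0109]
orientation: [-3.063, -0.687, 0.005]
contact_force: [-0.5, -0.1, 0.9]
gripper_width: 0.0849
gripper_force: 0.0
```

Call:
step_arm --motion '[{"xyz":[0,0,0],"roll":0},{"xyz":[0,0,0],"roll":0},{"xyz":[0,0,0],"roll":0},{"xyz":[0,0,0],"roll":0},{"xyz":[0,0,0],"roll":0}]' --fingers 0 --squeeze 60

```text
time: 6.08
tcp_pos: [0.501, -0.3362, -0.0081]
orientation: [3.065, 0.686, 0.001]
contact_force: [0.7, 0.4, -0.1]
gripper_width: 0.0258
gripper_force: 0.0
```

Call:
step_arm --motion '[{"xyz":[0,0,0],"roll":0},{"xyz":[0,0,0],"roll":0},{"xyz":[0,0,0],"roll":0},{"xyz":[0,0,0],"roll":0},{"xyz":[0,0,0],"roll":0}]'

```text
time: 6.5
tcp_pos: [0.501, -0.3363, -0.0081]
orientation: [3.065, 0.686, 0.001]
contact_force: [-0.4, -0.3, 5.4]
gripper_width: 0.0147
gripper_force: 61.0
```

The grip is solid (14.7 mm, 61 N). Lifting.

Call:
step_arm --motion '[{"xyz":[0,0,-0.01],"roll":0},{"xyz":[0,0,-0.03],"roll":0},{"xyz":[0,0,-0.03],"roll":0},{"xyz":[0,0,-0.03],"roll":0},{"xyz":[0,0,-0.03],"roll":0}]'

```text
time: 6.92
tcp_pos: [0.4994, -0.3351, 0.122]
orientation: [-3.064, -0.687, 0.003]
contact_force: [-0.2, -0.9, -4.3]
gripper_width: 0.0145
gripper_force: 59.7
```

Call:
step_arm --motion '[{"xyz":[0,0,-0.01],"roll":0.11},{"xyz":[0,0,0],"roll":0.11},{"xyz":[0,0,0],"roll":0.11},{"xyz":[0,0,0],"roll":0.1},{"xyz":[0,0,0],"roll":0}]'

```text
time: 7.33
tcp_pos: [0.4997, -0.335, 0.1309]
orientation: [-3.141, -0.014, 0.003]
contact_force: [-0.3, 0.5, -4.7]
gripper_width: 0.0147
gripper_force: 59.7
```

```bash
python3 - <<'E'
from h import *
todo([.539,.106,.13],0.5); print(bot.observe())
c=cam('wrist'); cv2.imwrite('pics/w3.png',c['img'])
E
```

```text
yaw 0.5 tcp [ 0.4997 -0.335   0.1309] tilt [-0.002  0.001 -1.   ] tool delta [ 0.0432 -0.4406  0.0012] roll 0.0
{'time': 7.3333, 'joint_pos': array([ 0.54306004,  0.73759608, -0.05125376,  1.70415688,  0.05348372,
        0.7033621 , -1.09782074]), 'joint_velocities': array([ 0.01660836,  0.00493044, -0.03108025, -0.00569481,  0.04385944,
        0.00170758,  0.11250644]), 'tau': array([-6.42360945e-03, -5.66646874e+01,  1.04471549e+00, -1.43427488e+01,
       -2.20760889e-01, -1.58291176e-02, -7.53349252e-01]), 'tcp_pos': array([ 0.49968173, -0.33499065,  0.13090393]), 'orientation': array([-3.14061398e+00, -1.37312769e-02,  3.05681237e-03]), 'contact_force': array([-0.28006552,  0.52232598, -4.67711411]), 'moment': array([ 0.01368618, -0.05121666, -0.06106203]), 'gripper_force': 59.73149836063385, 'gripper_width': 0.01473942924276205}
```

Call:
step_arm --motion '[{"xyz":[0,-0.02,0],"roll":0},{"xyz":[0.005,-0.03,0],"roll":0},{"xyz":[0.008,-0.035,0],"roll":0},{"xyz":[0.01,-0.035,0],"roll":0},{"xyz":[0.01,-0.035,0],"roll":0}]'

```text
time: 7.8
tcp_pos: [0.5314, -0.179, 0.131]
orientation: [-3.141, -0.021, 0.002]
contact_force: [0.6, 0.6, -4.6]
gripper_width: 0.0147
gripper_force: 59.8
```

Call:
step_arm --motion '[{"xyz":[0.01,-0.035,0],"roll":0},{"xyz":[0,-0.035,0],"roll":0},{"xyz":[0,-0.035,0],"roll":0},{"xyz":[0,-0.02,0],"roll":0},{"xyz":[0,0,0],"roll":0}]'

```text
time: 8.22
tcp_pos: [0.5402, -0.047, 0.1308]
orientation: [-3.136, -0.038, 0.002]
contact_force: [0.2, 0.9, -5.1]
gripper_width: 0.0145
gripper_force: 59.9
```

Call:
step_arm --motion '[{"xyz":[0,0,0],"roll":0},{"xyz":[0,0,0],"roll":0}]'

```text
time: 8.38
tcp_pos: [0.5403, -0.0563, 0.1311]
orientation: [3.141, 0.019, -0.001]
contact_force: [0.7, -1.4, -4.8]
gripper_width: 0.0147
gripper_force: 59.9
```

```bash
python3 - <<'E'
from h import *
todo([.539,.106,.13],0.5)
c=cam('wrist'); cv2.imwrite('pics/w4.png',c['img'])
y,p,M=yaw()
Q=[[.539+a*.06,.106+b*.06,.086] for a,b in((-1,-1),(-1,1),(1,1),(1,-1))]
print(proj(c,Q+[[.54,-.069,.104]]).round(0), proj(c,[p+M@[a,b,-.029] for a,b in ((.06,-.06),(.06,.06))]).round(0))
E
```

```text
yaw 0.69 tcp [ 0.5403 -0.0563  0.1311] tilt [-0.001 -0.001 -1.   ] tool delta [ 0.0007 -0.1623  0.001 ] roll 0.0034
[[188. 276.]
 [ 50. 272.]
 [ 11. 127.]
 [168. 126.]
 [333. 216.]] [[188. 139.]
 [444. 140.]]
```

View pics/w4.png

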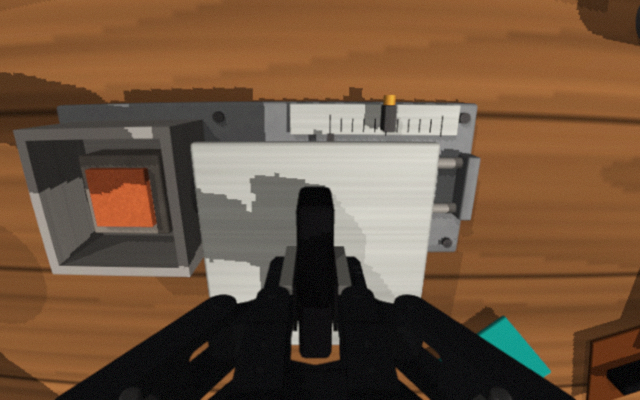

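The held lid has its plate's far corners at (193,143) and (439,143). The bay's rim corners are near (15,131), (58,275) and (190,275), a few pixels off the prediction. The rider shows at (389,118) and the pointer near (318,135). I refine the bay and the lid from these.

```bash
python3 - <<'E'
from h import *
c=cam('wrist'); y,p,M=yaw()
P=onz(c,[(15,131),(58,275),(190,275)],.086);print('bay corners',P.round(4),np.linalg.norm(P[0]-P[1]),np.linalg.norm(P[1]-P[2]))
L=onz(c,[(193,143),(439,143)],p[2]+.026);print('plate far',(L).round(4),np.linalg.norm(L[0]-L[1]),'tool',((L-p)@M).round(4))
# top view: rim
t=cam('top'); print('top bay pred px',proj(t,[[.539+a*.06,.106+b*.06,.086] for a,b in((-1,-1),(-1,1),(1,1),(1,-1))]).round(1))
g=cv2.cvtColor(t['img'],cv2.COLOR_BGR2GRAY)
print('row through bay',g[208,228:290].tolist());print('col',g[178:236,245].tolist())
E
```

```text
bay corners [[0.5968 0.1627 0.086 ]
 [0.4768 0.1587 0.086 ]
 [0.4804 0.0435 0.086 ]] 0.12000916589484609 0.11533222067483358
plate far [[ 0.5976  0.0015  0.1571]
 [ 0.5988 -0.1162  0.1571]] 0.11773609703293222 tool [[ 0.0578 -0.0582 -0.0261]
 [ 0.0579  0.0595 -0.026 ]]
top bay pred px [[278.8 227.9]
 [234.9 226.6]
 [237.  183.1]
 [280.5 184.5]]
row through bay [80, 79, 79, 78, 80, 85, 96, 112, 143, 171, 164, 140, 114, 116, 109, 95, 104, 102, 100, 111, 135, 97, 109, 138, 135, 136, 139, 137, 136, 138, 138, 139, 138, 138, 139, 140, 141, 137, 138, 133, 121, 125, 101, 98, 85, 96, 100, 102, 104, 115, 120, 118, 85, 64, 62, 64, 59, 61, 66, 70, 68, 65]
col [105, 86, 84, 86, 98, 108, 115, 120, 101, 76, 71, 94, 105, 106, 108, 106, 107, 105, 106, 107, 107, 108, 108, 106, 107, 102, 104, 105, 109, 106, 102, 107, 105, 108, 106, 108, 108, 107, 108, 105, 144, 160, 162, 135, 108, 108, 154, 173, 172, 139, 123, 129, 133, 136, 130, 119, 108, 110]
```

Call:
step_arm --motion '[{"xyz":[0.0005,-0.03,0],"roll":0},{"xyz":[0.0005,-0.035,0],"roll":-0.01},{"xyz":[0.0005,-0.035,0],"roll":0},{"xyz":[0.0005,-0.035,0],"roll":0},{"xyz":[0,-0.0265,0],"roll":0}]'

```text
time: 8.95
tcp_pos: [0.54, 0.1089, 0.1312]
orientation: [-3.14, -0.035, -0.001]
contact_force: [1.3, 0.8, -5.0]
gripper_width: 0.0148
gripper_force: 60.1
```

Call:
step_arm --motion '[{"xyz":[0,0,0],"roll":0},{"xyz":[0,0,0],"roll":0},{"xyz":[0,0,0],"roll":0},{"xyz":[0,0,0],"roll":0}]'

```text
time: 9.28
tcp_pos: [0.54, 0.1035, 0.1312]
orientation: [3.14, 0.028, -0.0]
contact_force: [-0.7, -0.3, -3.4]
gripper_width: 0.015
gripper_force: 60.3
```

```bash
python3 - <<'E'
from h import *
todo([.5403,.1055,.13],1.2)
c=cam('wrist'); t=cam('scene')
a=cv2.resize(c['img'],(480,300)); 
u=proj(t,[[.54,.105,.12]])[0].astype(int); b=t['img'][u[1]-55:u[1]+45,u[0]-80:u[0]+80]
cv2.imwrite('pics/m5.png',np.vstack([a,cv2.resize(b,(480,300),interpolation=cv2.INTER_CUBIC)]));cv2.imwrite('pics/w5.png',c['img'])
E
```

```text
yaw 1.01 tcp [0.54   0.1035 0.1312] tilt [-0.    -0.002 -1.   ] tool delta [ 0.0003 -0.002   0.0011] roll -0.0033
```

View pics/m5.png

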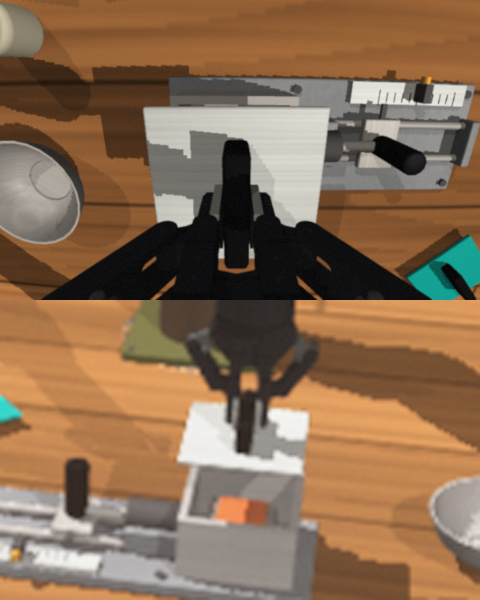

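The wrist half (scale 0.75) shows the lid over the bay, with the base's far edge running from (168,78) to (473,85). The scene half shows the lid above the open bay and roughly centred. That was the last picture I may view, so I check alignment numerically from here.

```bash
python3 - <<'E'
from h import *
c=cam('wrist');y,p,M=yaw(); s=4/3
B=onz(c,np.array([(168,78),(473,85),(445,189)])*s,.016);print('base corners',B.round(4),'len',np.linalg.norm(B[0]-B[1]),np.linalg.norm(B[1]-B[2]))
d=B[0]-B[1];print('rig yaw',np.degrees(np.arctan2(-d[0],d[1])))
L=onz(c,np.array([(144,107),(330,107)])*s,p[2]+.021);d=L[0]-L[1];print('lid far',((L-p)@M).round(4),np.linalg.norm(d),'yaw',np.degrees(np.arctan2(-d[0],d[1])))
# refine base far edge by gradient: per column strongest change
g=cv2.cvtColor(c['img'],cv2.COLOR_BGR2HSV)[:,:,1].astype(int)
pts=[]
for u in list(range(240,380,4))+list(range(420,455,4)):
    col=g[92:125,u]; k=np.where((col[:-2]>100)&(col[2:]<=100))[0]
    if len(k): pts.append((u,93.5+k[0]))
pts=np.array(pts);Q=onz(c,pts,.016);f=np.polyfit(Q[:,1],Q[:,0],1);r=Q[:,0]-np.polyval(f,Q[:,1]);print('edge fit yaw',np.degrees(np.arctan(-f[0])),'x at y=.105:',np.polyval(f,.105),'rms',r.std(),len(pts))
print('far rim rows:',cv2.cvtColor(c['img'],cv2.COLOR_BGR2GRAY)[118:148,[270,300,345,380]].T.tolist())
E
```

```text
base corners [[ 0.6108  0.1858  0.016 ]
 [ 0.6146 -0.1973  0.016 ]
 [ 0.4675 -0.2012  0.016 ]] len 0.3831061594769668 0.14713647635730492
rig yaw 0.5621940507764349
lid far [[ 0.0574 -0.0599 -0.021 ]
 [ 0.0573  0.0627 -0.021 ]] 0.12264155855112048 yaw 0.9926999480440175
edge fit yaw 0.7038140651851443 x at y=.105: 0.6132283481100002 rms 0.0002775630718200118 44
far rim rows: [[73, 70, 61, 69, 69, 70, 65, 70, 67, 75, 85, 92, 90, 94, 93, 93, 93, 97, 95, 93, 90, 87, 80, 88, 122, 157, 168, 183, 192, 196], [75, 76, 69, 67, 71, 68, 65, 70, 68, 73, 85, 93, 93, 93, 92, 93, 93, 91, 92, 94, 98, 122, 134, 118, 125, 155, 170, 188, 197, 201], [76, 74, 73, 71, 70, 67, 67, 67, 67, 86, 136, 165, 169, 167, 168, 165, 168, 165, 168, 168, 164, 143, 105, 94, 127, 155, 176, 191, 203, 205], [136, 139, 129, 102, 76, 68, 69, 71, 70, 76, 118, 158, 168, 173, 168, 168, 171, 172, 171, 171, 170, 161, 115, 86, 118, 156, 178, 192, 207, 210]]
```

Call:
step_arm --motion '[{"xyz":[0.002,-0.0045,0],"roll":0.006},{"xyz":[0,0,0.02],"roll":0},{"xyz":[0,0,0.018],"roll":0},{"xyz":[0,0,0],"roll":0},{"xyz":[0,0,0],"roll":0}]'

```text
time: 9.85
tcp_pos: [0.5411, 0.1105, 0.0927]
orientation: [3.141, 0.023, -0.003]
contact_force: [-0.7, 1.1, -3.7]
gripper_width: 0.015
gripper_force: 60.2
```

Call:
step_arm --motion '[{"xyz":[0,0,0.004],"roll":0},{"xyz":[0,0,0.004],"roll":0},{"xyz":[0,0,0],"roll":0},{"xyz":[0,0,0],"roll":0}]'

```text
time: 10.18
tcp_pos: [0.5419, 0.1106, 0.0855]
orientation: [-3.141, -0.023, -0.001]
contact_force: [0.1, 0.6, -4.7]
gripper_width: 0.015
gripper_force: 60.3
```

Call:
step_arm --motion '[{"xyz":[0,0,0.003],"roll":0},{"xyz":[0,0,0.003],"roll":0},{"xyz":[0,0,0],"roll":0},{"xyz":[0,0,0],"roll":0}]'

```text
time: 10.52
tcp_pos: [0.5416, 0.1106, 0.079]
orientation: [3.141, 0.023, -0.001]
contact_force: [-0.0, -0.7, -4.9]
gripper_width: 0.0149
gripper_force: 60.3
```

Call:
step_arm --motion '[{"xyz":[0,0.002,0],"roll":0},{"xyz":[0,0,0.003],"roll":0},{"xyz":[0,0,0],"roll":0}]'

```text
time: 10.77
tcp_pos: [0.5416, 0.1083, 0.0758]
orientation: [3.141, 0.023, -0.001]
contact_force: [-0.3, -1.2, -4.8]
gripper_width: 0.0148
gripper_force: 60.3
```

Call:
step_arm --motion '[{"xyz":[0,0,0.003],"roll":0},{"xyz":[0,0,0],"roll":0},{"xyz":[0,0,0],"roll":0}]'

```text
time: 11.02
tcp_pos: [0.5416, 0.1087, 0.073]
orientation: [3.141, 0.023, -0.001]
contact_force: [-0.0, -0.0, -3.5]
gripper_width: 0.0149
gripper_force: 60.3
```

Call:
step_arm --motion '[{"xyz":[0,0,0.003],"roll":0},{"xyz":[0,0,0],"roll":0},{"xyz":[0,0,0],"roll":0}]'

```text
time: 11.27
tcp_pos: [0.5416, 0.1086, 0.07]
orientation: [3.141, 0.023, -0.001]
contact_force: [-0.4, 0.4, -4.9]
gripper_width: 0.0146
gripper_force: 60.3
```

Call:
step_arm --motion '[{"xyz":[0,0,0.002],"roll":0},{"xyz":[0,0,0],"roll":0},{"xyz":[0,0,0],"roll":0}]'

```text
time: 11.52
tcp_pos: [0.5417, 0.1086, 0.0681]
orientation: [3.141, 0.023, -0.0]
contact_force: [0.3, -0.2, -6.1]
gripper_width: 0.0148
gripper_force: 60.3
```

Call:
step_arm --motion '[{"xyz":[0,0,0.002],"roll":0},{"xyz":[0,0,0],"roll":0},{"xyz":[0,0,0],"roll":0}]'

```text
time: 11.77
tcp_pos: [0.5417, 0.1086, 0.0661]
orientation: [3.141, 0.023, -0.0]
contact_force: [-0.4, 0.2, -4.5]
gripper_width: 0.0146
gripper_force: 60.3
```

Call:
step_arm --motion '[{"xyz":[0,0,0.001],"roll":0},{"xyz":[0,0,0],"roll":0},{"xyz":[0,0,0],"roll":0}]'

```text
time: 12.02
tcp_pos: [0.5418, 0.1086, 0.0659]
orientation: [-3.141, -0.023, -0.001]
contact_force: [-1.7, 0.2, 4.9]
gripper_width: 0.0148
gripper_force: 61.5
```

Call:
step_arm --motion '[{"xyz":[0,0,0.001],"roll":0},{"xyz":[0,0,0],"roll":0},{"xyz":[0,0,0],"roll":0}]'

```text
time: 12.27
tcp_pos: [0.5419, 0.1086, 0.0659]
orientation: [-3.141, -0.023, -0.001]
contact_force: [-4.4, 0.3, 14.2]
gripper_width: 0.0148
gripper_force: 63.0
```

It seats exactly at the predicted height (0.066). I relax the push, release, rise and verify.

Call:
step_arm --motion '[{"xyz":[0,0,-0.001],"roll":0},{"xyz":[0,0,0],"roll":0},{"xyz":[0,0,0],"roll":0},{"xyz":[0,0,0],"roll":0},{"xyz":[0,0,0],"roll":0}]' --fingers 1

```text
time: 12.68
tcp_pos: [0.5419, 0.1086, 0.065]
orientation: [3.141, 0.023, 0.0]
contact_force: [0.1, -0.3, 0.1]
gripper_width: 0.0744
gripper_force: 0.0
```

Call:
step_arm --motion '[{"xyz":[0,0,0],"roll":0},{"xyz":[0,0,0],"roll":0},{"xyz":[0,0,0],"roll":0},{"xyz":[0,0,0],"roll":0},{"xyz":[0,0,-0.01],"roll":0}]'

```text
time: 13.1
tcp_pos: [0.5404, 0.1084, 0.0741]
orientation: [3.141, 0.024, -0.005]
contact_force: [-0.3, 0.5, -0.2]
gripper_width: 0.0856
gripper_force: 0.0
```

Call:
step_arm --motion '[{"xyz":[0,0,-0.025],"roll":0},{"xyz":[0,0,-0.03],"roll":0},{"xyz":[0,0,-0.03],"roll":0},{"xyz":[0,0,-0.02],"roll":0},{"xyz":[0,0,0],"roll":0}]'

```text
time: 13.52
tcp_pos: [0.545, 0.1092, 0.1853]
orientation: [-3.139, -0.023, -0.014]
contact_force: [0.2, 0.6, -0.1]
gripper_width: 0.0857
gripper_force: 0.0
```

Call:
step_arm --motion '[{"xyz":[-0.0,0.035,0],"roll":0},{"xyz":[0,0.035,0],"roll":0},{"xyz":[0,0.035,0],"roll":0},{"xyz":[0,0.035,0],"roll":0},{"xyz":[0,0.035,0],"roll":0}]'

```text
time: 13.93
tcp_pos: [0.5438, -0.0679, 0.1802]
orientation: [3.141, 0.024, -0.001]
contact_force: [0.5, -1.0, -0.0]
gripper_width: 0.0854
gripper_force: 0.0
```

Call:
step_arm --motion '[{"xyz":[0,0,0],"roll":0},{"xyz":[0,0,0],"roll":0},{"xyz":[0,0,0],"roll":0}]'

```text
time: 14.18
tcp_pos: [0.5441, -0.0657, 0.1801]
orientation: [-3.141, -0.023, 0.001]
contact_force: [-0.3, 1.0, -0.4]
gripper_width: 0.0853
gripper_force: 0.0
```

```bash
python3 - <<'E'
from h import *
y,p,M=yaw();print(y,p)
c=cam('wrist');cv2.imwrite('pics/w6.png',c['img']);hsv=cv2.cvtColor(c['img'],cv2.COLOR_BGR2HSV)
m=cv2.inRange(hsv,(0,0,130),(180,45,255))
for q in cv2.findContours(m,0,2)[0]:
    if cv2.contourArea(q)>500:
        P=onz(c,q.reshape(-1,2),.092)[:,:2]*1000; print(cv2.boundingRect(q),cv2.minAreaRect(P.astype(np.float32)))
d=cv2.inRange(hsv,(0,0,0),(180,255,55)); 
for q in cv2.findContours(d,0,2)[0]:
    if 150<cv2.contourArea(q)<8000: print('dark',cv2.boundingRect(q),cv2.contourArea(q))
b=cv2.inRange(hsv,(12,150,120),(32,255,255));
for q in cv2.findContours(b,0,2)[0]:
    if cv2.contourArea(q)>25: print('brass?',cv2.boundingRect(q))
P=[[.541,-.069,.104],[.541,-.069,.04],[.589,-.068,.036],[.591,-.13,.045]]
print('pred handle top/base, pointer, rider',proj(c,P).round(0).tolist())
t=cam('top');cv2.imwrite('pics/t6.png',t['img'])
m=cv2.inRange(cv2.cvtColor(t['img'],cv2.COLOR_BGR2HSV),(0,0,175),(180,40,255));print('top bay bright',[cv2.boundingRect(q) for q in cv2.findContours(m[170:245,220:300].copy(),0,2)[0] if cv2.contourArea(q)>100])
E
```

```text
0.8490774051854668 [ 0.54411854 -0.06569491  0.18010406]
(358, 205, 75, 30) ((517.397705078125, -138.39080810546875), (28.317834854125977, 67.60885620117188), 0.8055342435836792)
(55, 165, 144, 89) ((521.4036865234375, 104.73577880859375), (84.43077850341797, 125.76959991455078), 1.5503590106964111)
(352, 163, 60, 27) ((557.638427734375, -123.0675048828125), (23.13250160217285, 51.17363739013672), 1.0783394575119019)
(298, 151, 130, 57) ((554.1776733398438, -106.28179931640625), (49.92317199707031, 109.61512756347656), 0.8379679322242737)
(368, 107, 78, 43) ((598.6388549804688, -140.3481903076172), (34.267486572265625, 62.788238525390625), 1.3825875520706177)
(166, 106, 200, 44) ((597.2261962890625, -24.922218322753906), (35.069034576416016, 163.3380889892578), 0.6162325739860535)
dark (572, 332, 68, 38) 1499.0
dark (305, 170, 29, 42) 927.0
dark (202, 158, 72, 42) 606.5
dark (426, 150, 13, 54) 206.5
dark (82, 150, 53, 98) 3333.5
dark (185, 123, 61, 40) 754.5
dark (0, 110, 84, 9) 277.5
dark (588, 0, 52, 58) 2527.0
brass? (467, 378, 32, 22)
brass? (127, 378, 38, 22)
brass? (0, 375, 26, 25)
brass? (378, 367, 23, 9)
brass? (228, 365, 30, 11)
brass? (587, 358, 53, 42)
brass? (635, 328, 5, 16)
brass? (428, 261, 169, 65)
brass? (209, 260, 204, 104)
brass? (0, 254, 203, 99)
brass? (0, 127, 73, 123)
brass? (273, 119, 367, 138)
brass? (0, 0, 640, 120)
pred handle top/base, pointer, rider [[318.0, 198.0], [318.0, 179.0], [318.0, 131.0], [382.0, 131.0]]
top bay bright [(15, 26, 45, 31)]
```

The lid is in the bay: measured centre y≈0.105, and the contact height was as predicted. The handle's top disc sits at about (319.5,197.5), which puts it at (0.541,-0.070). Next I read the rider and pointer columns.

```bash
python3 - <<'E'
from h import *
i=cv2.imread('pics/w6.png'); g=cv2.cvtColor(i,cv2.COLOR_BGR2GRAY)
print('cols 300..419 step2; rows')
for r in range(98,160,3): print(r,' '.join('%3d'%v for v in g[r,300:420:2]))
E
```

```text
cols 300..419 step2; rows
98 111 115 114 112 114 117 111 113 109 112 114 113 114 111 110 110  99 108  76  65  68  68  64  70 114 113 113 114 115 113 115 117 111 116 124 130 127 118 116 115 114 115 117 116 116 116 117 115 114 115 115 116 115 114 112 117 114 118 115 118
101  90  96  94  97 105 110 109 108  88  94  99  96  98 110 110 105  63  64  62  60  62  65  64  67  80 109 111 105 103 101 101 113  83 106 150 179 173 117 102 105 113 113 113 117 114 112 111 107 112 115 116 114 118 114 115 115 114 114 114 116
104  73  74  72  77  71  64  59  61  64  66  68  66  67  68  71  63  62  61  60  67  63  60  60  61  59  60  61  61  59  61  66  61  68 108 149 180 170  87  62  67  63  65  67  63  72  73  71  66  55  65  63  63  67  64  81  72  56  63  62  66
107 193 191 193 181 181 181 178 179 180 178 181 179 179 179 181 181 175 179 180 179 180 178 178 180 170 102 103 101 102 103 101  87  53  84 130 160 141 118 141 154 156 158 156 159 159 157 153 149 150 151 149 141 135 135 131 128 127 126 126 123
110 196 196 194 197 196 194 197 197 194 197 196 196 195 195 192 195 197 198 196 196 198 195 196 194
[... 3348 characters left out ...]
 165 167 162 161 162 161 159 164 163 163 158 154 158 124  99  95  97 100  96  94  99  98  90  93  92  91  90  88  88  94  91  94  91  89  93  88  92  93  90  89  90  89  87  88  86  83  86  93  92  91  90  90  90
155 164 168 164 166 173 166 169 165 170 170 164 164 166 163 167 168 166 161 158 160 139 134 149 154 158 159 161 159 157 159 157 158 156 154 154 156 154 158 153 152 152 153 152 154 157 154 150 153 155 152 151 152 148 150 148 147 151 148 150 148
158 164 169 164 171 173 172 166 169 169 166 165 168 167 163 166 166 166 166 162 163 144 136 145 151 150 157 152 154 152 154 154 153 153 151 154 154 155 157 155 152 154 156 157 157 156 156 157 156 156 160 159 156 159 157 158 159 160 160 161 160
```

```bash
python3 - <<'E'
from h import *
c=cam('wrist');
a=onz(c,[(369.7,120)],.045)[0];b=onz(c,[(319.0,136)],.036)[0];h=onz(c,[(319.5,197.5)],.104)[0]
print('rider',a.round(4),'pointer',b.round(4),'handle',h.round(4),'draw target',b[1]-a[1])
k=onz(c,[(318.6,122),(414.7,123)],.03);print('ticks len',k[0,1]-k[1,1])
todo([h[0],h[1],.04],.7)
E
```

```text
rider [ 0.6018 -0.1163  0.045 ] pointer [ 0.5844 -0.0679  0.036 ] handle [ 0.5417 -0.0685  0.104 ] draw target 0.04833107928049539
ticks len 0.09753825663142009
yaw 1.02 tcp [ 0.5444 -0.0643  0.1801] tilt [-0.     0.001 -1.   ] tool delta [-0.0027  0.0042  0.1401] roll 0.0055
```

Call:
step_arm --motion '[{"xyz":[-0.0025,0.003,0.03],"roll":0.005},{"xyz":[0,0,0.03],"roll":0},{"xyz":[0,0,0.03],"roll":0},{"xyz":[0,0,0.02],"roll":0},{"xyz":[0,0,0],"roll":0}]' --fingers 0.75

```text
time: 14.75
tcp_pos: [0.5389, -0.0674, 0.0666]
orientation: [-3.14, -0.02, 0.012]
contact_force: [-0.2, 0.1, -0.0]
gripper_width: 0.0643
gripper_force: 0.0
```

Call:
step_arm --motion '[{"xyz":[0,0,0.015],"roll":0},{"xyz":[0,0,0.015],"roll":0},{"xyz":[0,0,0.006],"roll":0},{"xyz":[0,0,0],"roll":0},{"xyz":[0,0,0],"roll":0}]'

```text
time: 15.17
tcp_pos: [0.5424, -0.069, 0.035]
orientation: [3.142, 0.017, 0.001]
contact_force: [-0.1, -0.5, -0.5]
gripper_width: 0.0643
gripper_force: 0.0
```

Call:
step_arm --motion '[{"xyz":[0,0,0],"roll":0},{"xyz":[0,0,0],"roll":0},{"xyz":[0,0,0],"roll":0},{"xyz":[0,0,0],"roll":0},{"xyz":[0,0,0],"roll":0}]' --fingers 0 --squeeze 70

```text
time: 15.58
tcp_pos: [0.5425, -0.0693, 0.0352]
orientation: [-3.141, -0.015, -0.002]
contact_force: [-0.5, 1.9, 5.3]
gripper_width: 0.0246
gripper_force: 68.3
```

Call:
step_arm --motion '[{"xyz":[0,0,0],"roll":0},{"xyz":[0,0,0],"roll":0},{"xyz":[0,0,0],"roll":0}]'

```text
time: 15.83
tcp_pos: [0.5425, -0.0693, 0.0352]
orientation: [-3.141, -0.015, -0.002]
contact_force: [-0.0, 0.0, 5.9]
gripper_width: 0.0243
gripper_force: 68.3
```

The handle is gripped. I pull to just short of the target, then measure.

Call:
step_arm --motion '[{"xyz":[0,0.008,0],"roll":0},{"xyz":[0,0.012,0],"roll":0},{"xyz":[0,0.012,0],"roll":0},{"xyz":[0,0.01,0],"roll":0},{"xyz":[0,0.005,0],"roll":0}]'

```text
time: 16.25
tcp_pos: [0.5429, -0.1139, 0.0352]
orientation: [-3.138, -0.018, -0.001]
contact_force: [-1.4, 9.2, 8.4]
gripper_width: 0.0245
gripper_force: 68.5
```

Call:
step_arm --motion '[{"xyz":[0,0,0],"roll":0},{"xyz":[0,0,0],"roll":0},{"xyz":[0,0,0],"roll":0}]'

```text
time: 16.5
tcp_pos: [0.5429, -0.113, 0.0352]
orientation: [-3.138, -0.019, -0.001]
contact_force: [-0.9, 6.7, 7.3]
gripper_width: 0.0244
gripper_force: 68.6
```

```bash
python3 - <<'E'
from h import *
y,p,M=yaw();print(y,p.round(4))
c=cam('wrist');cv2.imwrite('pics/w7.png',c['img']);g=cv2.cvtColor(c['img'],cv2.COLOR_BGR2GRAY)
print('pred rider top, pointer',proj(c,[[.602,-.1175,.045],[.59,p[1],.036]]).round(1).tolist())
for r in range(70,140,3): print(r,' '.join('%3d'%v for v in g[r,280:360:2]))
E
```

```text
0.6821350776035701 [ 0.5429 -0.113   0.0352]
pred rider top, pointer [[324.1, 135.7], [315.2, 155.3]]
70 117 119 120 120 119 121 119 119 121 119 118 119 122 120 123 118 117 119 118 121 122 120 119 117 122 119 120 122 122 123 120 122 120 121 125 120 123 122 125 119
73 123 123 121 123 124 125 125 123 122 122 126 123 122 121 121 126 124 122 122 124 122 124 120 124 123 127 125 120 123 123 125 123 125 123 123 125 124 125 121 122
76 127 126 123 124 123 126 124 123 126 126 124 124 123 127 124 126 126 128 126 127 125 127 131 129 127 125 128 126 127 127 127 123 126 126 126 124 129 126 128 127
79 128 127 125 127 128 127 128 129 129 125 124 127 126 129 127 127 125 126 126 124 123 130 127 129 125 130 128 128 126 125 129 130 125 129 128 130 130 127 128 127
82 125 125 124 124 126 125 123 127 122 125 127 124 125 127 129 126 127 122 125 127 129 126 126 127 129 126 130 124 125 128 128 129 127 128 129 123 128 127 125 128
85 126 125 124 124 126 128 123 123 124 125 129 123 125 127 126 124 127 126 125 127 126 128 125 128 129 128 129 127 127 128 126 126 127 126 126 126 126 126 127 127
88  72  73  70  70  
[... 2227 characters left out ...]
 193 191 195 216 215 215 215 215 215 218 215
130 204 207 206 209 205 207 168 121 117 117 121 122 116 118 121 121 118 119  92  72  80  80  84  83  80  85  81 100 180 185 186 184 195 205 206 207 209 207 208 208
133 209 210 208 207 208 201  94 117 121 120 124 122 121 121  84 100 120 121  94  69  81  79  77  82  84  83  79  95 182 187 185 133 160 193 211 211 210 211 215 188
136 215 217 214 217 216 209  80 120 129 127 124 125 127 125  86  97 125 123  90  75  78  81  82  81  78  83  77 107 189 191 191  95 169 196 201 213 216 216 216 174
139 213 215 214 215 214 207  87 120 127 125 121 126 127 127  85  95 128 127  90  73  81  78  76  80  83  82  80 111 191 192 188 100 168 195 189 208 214 215 215 152
```

```bash
python3 - <<'E'
from h import *
g=cv2.cvtColor(cv2.imread('pics/w7.png'),cv2.COLOR_BGR2GRAY)
for r in range(142,196,3): print(r,' '.join('%3d'%v for v in g[r,286:346:2]))
E
```

```text
142 206 206 203  95 119 139 121 115 121 119 120  80  93 121 118  83  70  79  81  80  82  83  85  81 101 185 187 186  97 167
145 205 206 199  98 181 206 207 202 129 121 119  76  90 118 167 135  70  78  79  81  82  82  81  81 104 181 184 182  81 169
148 210 211 196  92 108 127 124 127 120 133 191 134 145 192 201 150  69  77  79  79  79  79  83  79 116 186 186 180  85 173
151 214 209 129  64 110 126 126 129 126 141 210 150 168 215 215 157  70  80  82  83  81  80  82  79 117 191 189 184  85 187
154 211 206 131 124 123 125 124 123 121 138 209 208 210 212 212 203 144 133 122  95  68 116 120 128 176 191 192 192 191 194
157  70  66  63  61  62  62 108 134 133 132 136 139 100  59  62  57  58  85 133 115  93 133 135 132 134 134 136 133 132 134
160  62  61  63  64  64  59 106 134 132 135 132 137 106  79  75  79  79  93 133 133 134 134 134 128 129 133 133 134 133 135
163  76  72  72  63  64  76 117 135 141 153 145 144 111  79  75  74  72 101 149 147 139 134 132 134 134 131 134 133 132 137
166  79  80  76  79  79  78 125 150 148 152 151 151 116  78  73  78  80 105 148 149 150 153 152 137 133 132 
[... 431 characters left out ...]
  77  78  77  79  74  75  76  80  81  80  77  74  92 125 144 135 132 133 137 135
181  80  79  81  80  82  83  80  79  76  79  80  78  81  81  77  76  79  77  82  77  83  69  61  76 133 136 124 127 134 137
184  80  80  78  82  79  79  79  74  82  82  82  80  79  74  78  79  79  80  78  81  81  70  62  74 124  95  63  61  74  81
187  75  75  73  79  79  72  74  75  74  75  74  72  75  75  77  75  75  69  60  68  71  70  75  72  70  68  70  70  71  72
190 152 143 145 152 154 155 152 144 146 150 148 150 151 146 148 146 144 144 149 146 142 144 145 145 143 147 145 143 141 142
193 181 174 174 176 180 183 183 181 175 181 178 180 178 179 175 177 172 174 180 176 179 176 178 177 177 181 176 177 175 172
```

```bash
python3 - <<'E'
from h import *
c=cam('wrist')
e=onz(c,[(317.3,130),(334,130)],.045);b=onz(c,[(315.7,165)],.036)[0];m=e.mean(0)
print(e.round(4),'ptr',b.round(4),'remaining',(b[1]-m[1]).round(4),'with yaw',b[1]-m[1]+np.radians(.65)*(b[0]-m[0]))
E
```

```text
[[ 0.6049 -0.1138  0.045 ]
 [ 0.605  -0.1225  0.045 ]] ptr [ 0.5845 -0.1132  0.036 ] remaining 0.0049 with yaw 0.004698590941066015
```

Call:
step_arm --motion '[{"xyz":[0,0.003,0],"roll":0},{"xyz":[0,0.0025,0],"roll":0},{"xyz":[0,0,0],"roll":0},{"xyz":[0,0,0],"roll":0},{"xyz":[0,0,0],"roll":0}]'

```text
time: 17.02
tcp_pos: [0.5429, -0.118, 0.0352]
orientation: [-3.137, -0.019, -0.001]
contact_force: [-1.5, 7.8, 7.6]
gripper_width: 0.0242
gripper_force: 68.6
```

```bash
python3 - <<'E'
from h import *
y,p,M=yaw();print(y,p.round(4))
c=cam('wrist');g=cv2.cvtColor(c['img'],cv2.COLOR_BGR2GRAY)
for r in (118,124,130,136,157,160,163,166,169): print(r,' '.join('%3d'%v for v in g[r,296:340:1]))
E
```

```text
0.7091514995635451 [ 0.5429 -0.118   0.0352]
118 117 120 121 121 120 120 120 121 120 122 113  90  66  72  81  76  77  80  80  76  81  82  83  77  78  79  81  79  78 107 161 183 186 186 186 186 184 187 189 203 206 209 210 211
124 121 122 119 121 120 115 121 123 119 118 115  89  64  68  76  82  80  79  80  82  81  78  82  81  80  81  81  82  83 107 159 184 188 186 187 187 187 190 202 209 211 209 211 213
130 119 118 117 122 117 120 119 122 120 118 114  83  68  72  77  75  77  76  82  84  81  83  81  82  84  85  79  80  79 102 155 182 186 182 184 184 185 185 187 189 194 201 205 204
136 126 126 124 100  66  63 103 126 126 126 121  93  69  74  79  80  79  76  80  78  77  80  82  81  82  83  78  80  83 113 169 190 191 193 195 193 182 137  87 134 175 194 194 201
157  61  76 109 130 133 133 135 135 131 130 137 132 133 131  97  67  57  54  60  55  48  48  50  56  83 117 133 132 134 137 133 131 132 133 135 136 131 131 132 136 135 137 135 134
160  59  75 108 130 135 134 137 134 133 133 134 129 131 128 107  80  79  78  72  78  77  77  76  79  93 117 131 129 132 131 133 129 134 133 131 130 132 132 130 133 132 131 133 134
163  80  90 123 144 138 140 147 153 152 151 150 148 146 137 102  83  75  77  72  76  78  79  78  81  92 118 132 126 132 131 132 131 131 129 132 134 132 134 133 134 135 136 134 134
166  78  88 129 150 153 153 150 151 149 151 154 156 151 145 112  84  78  76  72  78  78  77  77  78  96 133 145 144 140 130 134 134 134 134 133 136 132 134 135 135 135 135 134 136
169  79  92 125 146 151 151 150 150 154 154 153 154 154 147 113  87  76  77  75  72  79  79  75  80 101 130 146 151 144 137 133 132 135 133 131 135 133 132 133 133 133 132 133 137
```

The pointer's centre is at column 315.4 and the rider's at 316.2, less than 0.5 mm apart. I hold still for over 0.5 s, recheck and hand in.

Call:
step_arm --motion '[{"xyz":[0,0,0],"roll":0},{"xyz":[0,0,0],"roll":0},{"xyz":[0,0,0],"roll":0},{"xyz":[0,0,0],"roll":0},{"xyz":[0,0,0],"roll":0}]'

```text
time: 17.48
tcp_pos: [0.5429, -0.118, 0.0352]
orientation: [-3.137, -0.019, -0.001]
contact_force: [-1.9, 7.2, 7.9]
gripper_width: 0.0244
gripper_force: 68.6
```

Call:
step_arm --motion '[{"xyz":[0,0,0],"roll":0},{"xyz":[0,0,0],"roll":0},{"xyz":[0,0,0],"roll":0},{"xyz":[0,0,0],"roll":0},{"xyz":[0,0,0],"roll":0}]'

```text
time: 17.9
tcp_pos: [0.5429, -0.118, 0.0352]
orientation: [-3.137, -0.019, -0.001]
contact_force: [-0.8, 7.0, 6.4]
gripper_width: 0.0243
gripper_force: 68.6
```

```bash
python3 - <<'E'
from h import *
c=cam('wrist');e=onz(c,[(307,130),(325.5,130)],.045);b=onz(c,[(315.4,165)],.036)[0];r=b[1]-e.mean(0)[1]
print('remaining',r, bot.observe()['tcp_pos'])
if abs(r)<.002: print(bot.job_done())
E
```

```text
remaining 0.00021379894920094122 [ 0.54289989 -0.11798011  0.03518902]
the job is handed in; nothing more can be done
None
```

I handed the job in at about 18 s, with no verdict returned: the lid is seated in the bay and released, and the gripper still holds the handle with the pointer measured about 0.2 mm from the rider's middle.

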